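# Pop the tap filter cartridge and trap it

## Robot

A 7-joint arm with a two-finger parallel gripper is mounted at the origin on the work surface. World frame = base frame: x ahead of the robot, y to its left, z up, the work surface at z = 0. Lengths are in m, angles in degrees, forces in N, time in s.
With the tool pointing down it reaches from about 0.425 to 0.875 m from the base axis. Payload 4.7 kg.
Tool frame: the origin (TCP) lies between the finger pads; the fingertips stand 11 mm ahead of it and the grasp point (between the pads) lies 8 mm behind it (env.tcp_to_tips is the distance from the TCP to the fingertips, in m); z points along the fingers, y is the line along which they close (so a half turn about z gives the same grasp; the last joint's range is limited). The gripper opens to 87 mm and grips with 3 to 60 N. Pads are 19 mm wide; open, the fingers measure 117 mm over their backs; the gripper's body (75 mm by 190 mm) begins 51 mm behind the grasp point.
Start: joints at [-68.635, 18.392, -4.016, 83.108, 1.295, 78.541, -3.26], TCP at [0.228, 0.609, 0.234] pointing down, gripper open.
Joint ranges: [-163.93, 163.93], [-17.29, 119.83], [-79.2, 71.16], [3.27, 140.29], [-89.18, 269.18], [5.43, 117.66], [-154.24, 154.24]. Speed limits (degrees/s): [147.25, 147.25, 180, 180, 180, 180, 180].

## Interface

Orientations are given as [roll, pitch, yaw] about the fixed x, y, z axes, in that order (R = Rz(yaw) Ry(pitch) Rx(roll)).
In Python, from cell import env, viewer gives the robot as it stands.
- The arm moves only by the tool step_arm, never from a script. Its arguments are lists of equal length, an entry for each row: "delta_pos": the shift along the tool's x, y, z in units of 0.2 m (1.0 is 0.2 m), a list of three; "rot": the turn, a rotation vector about the tool's x, y, z in units of 1.5 rad (1.0 is 1.5 rad), a list of three; "gripper": the gripper command: -1 is shut, 1 is fully open, values between are in proportion. A call has 1 to 20 rows; each row is the pose to reach, as a shift and turn from the pose commanded when the call began, along the tool's axes at that moment; what a row does not reach only later rows make up. A row lasts 1/8 s, in which the tool goes at most 62.5 mm and 10.7 degrees, less where a joint would pass 70% of its speed; a pose out of reach is approached as far as the arm can. A call with a number of a shift or a turn outside -1 to 1 is refused whole. A call with a gripper value outside its range is refused whole. The fingers move at their own pace and stop on an object; "squeeze" is the grip in N (left out, the last holds). Time passes only in rows, so rows that repeat a pose let the fingers close. It gives the time, the measured TCP pose, the force, the opening and the grip force at its end, in the units of the state.
- env.get_obs(): the state, without advancing time (a new reading comes with each control period).
- viewer.read_camera(name): name is "scene" or "side" or "wrist"; returns a dict with "img" (420x560x3 uint8, red, green, blue), "fx", "fy", "cx", "cy" (pixels), "pose" (4x4, takes a point from camera to world coordinates). Camera axes: x right, y down, z forward; pixel columns grow to the right and rows downward; lengths in m; the calibration is good to about 2 mm. A picture is of the moment at which its call begins. There is no depth.
- env.sign_off(): hands the job in; it is judged then, once.
The state is a dict: "time_s": time; "qpos": joint angles; "joint_velocities": joint speeds; "effort": joint torques, N m; "tool_pos": TCP position; "tool_rot": TCP orientation; "force": force on the tool from outside, world axes, zero at the start; "wrist_torque": the same for the moment, N m; "grip_width": finger opening in m; "grasp_force": force on a finger pad.
Only numpy, scipy, OpenCV 4.12 (cv2) and the standard library are available. Lean on these libraries where they do the work, as an engineer would, in place of code of your own. Each camera call takes 0.05 s, during which the arm holds its last target. There are 200 camera calls.

## Task

The used water filter cartridge has to come out of its sprung dock on the tap shelf: with one fingertip press the round ejector button beside the slide fully down and keep it down, while your other finger stands over the slide in front of the cartridge, so that the cartridge pops forward against it and is trapped while it still stands on the slide, never running off the end. Do not lift the cartridge, and leave the other things on the shelf where they are. Finish while holding: one finger keeping the button down, the other keeping the cartridge stopped.

Things in the scene. Friction and masses are not known exactly. Their poses are not given: they have to be found in the camera images.
- dock: fixed steel filter dock, a raised channel 205 mm long, 62 wide, a hood over its rear, a button block (44 x 40 mm, 34 high) on one side. Origin on the shelf surface, on the channel's centre line under the parked cartridge's front face. -x: the way the cartridge pops out; +y: the side with the button; z up. Side rails (y = +-29 mm) reach 40 mm above the shelf, the hood (x = 80 to 150 mm) 82 mm
- slide_end (a point): the open front end of the slide: on the slide floor's centre line, 30 mm above the shelf, 55 mm ahead of the parked cartridge's front face (dock x = -55 mm). The cartridge falls off here if nothing stops it. From above the slide ahead of the cartridge is open to a finger
- pusher (a joint): travel of the sprung pusher behind the cartridge: about 0 when parked, up to 0.085 m; it pushes the cartridge to dock -x with about 3 N, at about 0.1 m/s when free, far enough to push it off the slide's end
- button_top (a point): centre of the top of the black round ejector button, 28 mm diameter, pressed straight down; at dock x = -36, y = +55 mm; 56 mm above the shelf when up, 46 when fully down. A second fingertip level with it, over the slide's centre line (55 mm away along dock -y), then is 16 mm above the slide floor, clear of the rails, and faces the upper 24 mm of the cartridge's flat front
- eject (a joint): travel of the ejector button: 0 up, 0.010 m fully down; springs back when let go (2 N rising to 4 N, and about 3 N more until the catch lets go at about 7 mm). It carries the catch, a steel plate 24 mm wide that stands 7 mm above the slide floor just ahead of the parked cartridge
- cartridge: loose white plastic filter cartridge, a block 60 mm long (dock x), 50 wide, 40 high, with a fin 12 mm high along the middle of its top; 0.1 kg. Origin at the centre of its underside: at dock x = +30 mm, z = 30 mm when parked; about x = +4 mm when stopped by a 20 mm wide finger level with the button
- jug: stainless steel jug, 130 mm high, 100 across, with a side handle; origin at the centre of its underside; a bystander
- funnel: green plastic funnel standing on its 96 mm wide mouth, 105 mm high; origin at the centre of its underside; a bystander
- vase: short white ceramic vase, 105 mm high, 92 across; origin at the centre of its underside; a bystander
- nailbrush: wooden scrubbing brush, bristles down, 85 x 42 mm, 34 high; origin at the centre of its underside; a bystander
- coupling: brass hose coupling, 40 mm across, 44 high; origin at the centre of its underside; a bystander
- tin: steel tin, 66 mm across, 50 high; origin at the centre of its underside; a bystander
- turntable: fixed black turntable tray, 256 mm across, with a 32 mm high rim and three upright brushes up to 200 mm high; origin at the centre of its underside
There are look-alikes about, which are no part of the job. What is shaped like the cartridge but purple or red is not meant.

How it is judged (in metres and radians):
At the end, for the whole second after the job is handed in: The button is held down (at least 7.5 of 10 mm) while a finger touches the cartridge with more than 0.3 N; the cartridge is at rest and upright on the slide, popped forward by 12 to 45 mm from where it was parked (value of joint eject above 0.0075 m and x of cartridge in the frame of dock between -0.015 and 0.018 m and z of cartridge in the frame of dock between 0.026 and 0.034 m and contact force between the fingers and cartridge above 0.3 N and linear speed of cartridge below 0.01 m/s and angle between cartridge's own z axis and vertical below 0.1 rad); the arm keeps its last pose, push and grip.
It fails at once if the cartridge is lifted more than 6 mm off the slide (z of cartridge in the frame of dock above 0.036 m).
It fails at once if the cartridge slides away: more than 55 mm forward, or off the slide (x of cartridge in the frame of dock below -0.025 m or z of cartridge in the frame of dock below 0.022 m).
It fails at once if the cartridge tips over (angle between cartridge's own z axis and vertical above 0.3 rad).
It fails at once if another thing on the shelf is moved by more than 30 mm (distance of any of jug, funnel, vase, nailbrush, coupling, tin from where it was at the start of the episode above 0.03 m).
It fails at once if another thing on the shelf is knocked over (angle between any of jug, funnel, vase, nailbrush, coupling, tin's own z axis and vertical above 0.5 rad).
It also fails if it takes over 27 s, if anything falls off the work surface, if the arm or the gripper's body presses on something with over 40 N, if the wrist force passes 120 N, or if a joint passes its speed limit or range.

## Working session

There is one attempt and no reset: what is moved stays moved. The work goes in short steps, Python scripts to look and compute and a tool call to move; the robot and the scene stay as the last step left them, time stands still between calls to the robot, and variables do not carry over. Pictures are saved under pics/ and viewed, at most 10 in all, crops included, and the job is handed in when it is done.

Besides the shell and the picture viewer there is one more tool, called after "Call:" by a JSON object that holds its "op" and its "data", one argument or row to a line. step_arm: Moves the arm, as the interface text tells. Shifts and turns lie within -1 to 1; 1 stands for 0.2 m of shift or 1.5 rad of turn. Its arguments: {"type":"object","properties":{"delta_pos":{"type":"array"},"rot":{"type":"array"},"gripper":{"type":"array"},"squeeze":{"type":"number"}},"required":["delta_pos","rot","gripper"]}

```bash
mkdir -p pics
cat > h.py <<'E'
import numpy as np, cv2
from cell import env, viewer
def grab(n,f):
    c=viewer.read_camera(n); cv2.imwrite('pics/'+f,c['img'][:,:,::-1]); np.savez('pics/'+f+'.npz',**c); return c
def load(f): return dict(np.load('pics/'+f+'.npz'))
def ray(c,u,v):
    d=np.array([(u-c['cx'])/c['fx'],(v-c['cy'])/c['fy'],1]); P=c['pose']; return P[:3,3],P[:3,:3]@d
def onz(c,u,v,z):
    o,d=ray(c,u,v); return o+d*(z-o[2])/d[2]
def proj(c,p):
    P=c['pose']; q=P[:3,:3].T@(np.asarray(p)-P[:3,3]); return np.array([c['fx']*q[0]/q[2]+c['cx'],c['fy']*q[1]/q[2]+c['cy']])
E
python3 - <<'E'
from h import *
a=grab('scene','scene1.png'); b=grab('side','side1.png');w=grab('wrist','wrist1.png')
cv2.imwrite('pics/ab.png',cv2.resize(np.hstack([a['img'],b['img']])[:,:,::-1],None,fx=.71,fy=.71))
o=env.get_obs(); print(o['time_s'],o['tool_pos'],o['tool_rot'],o['grip_width'],env.tcp_to_tips,o['force'])
for c in(a,b,w): print(c['pose'][:3,3].round(3),c['pose'][:3,2].round(2))
E
```

```text
0.15 [0.22813696 0.60821142 0.23271518] [-1.79915117e+02  4.68962774e-03  1.59445827e+02] 0.08679338072261795 0.011 [-0.13024021 -0.7305158  -0.03154366]
[ 1.179 -0.355  1.08 ] [-0.49  0.25 -0.84]
[ 0.529 -0.828  0.639] [ 0.06  0.82 -0.57]
[0.158 0.635 0.384] [ 0.25 -0.1  -0.96]
```

View pics/scene1.png

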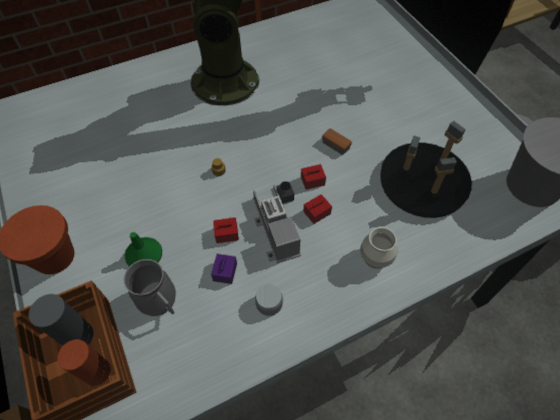

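View pics/side1.png

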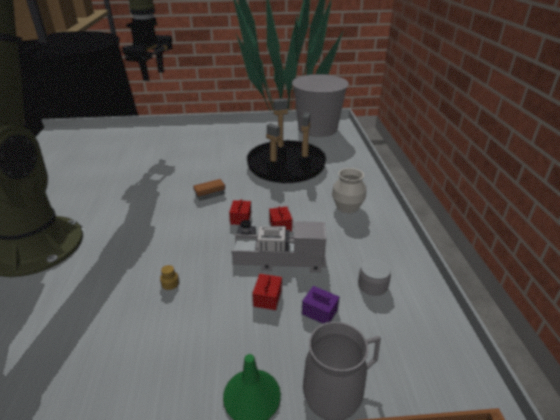

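The scene view shows the dock at about (275,222), with the hood at (285,238), the white cartridge at (270,208) and the black button at (286,191). The slide opens toward the robot, at about (262,192). The arm is well off to the left side. I'll enlarge both crops.

Run:
```python
from h import *
a=load('scene1.png');b=load('side1.png')
A=cv2.resize(a['img'][170:270,235:335],None,fx=5.0,fy=5.0,interpolation=cv2.INTER_CUBIC)[:, :400]
A=cv2.resize(a['img'][170:270,240:320],(400,500),interpolation=cv2.INTER_CUBIC)
B=cv2.resize(b['img'][195:285,225:335],(400,327),interpolation=cv2.INTER_CUBIC)
B=np.vstack([B,np.zeros((173,400,3),np.uint8)])
cv2.imwrite('pics/crop1.png',np.clip(np.hstack([A,B])[:,:,::-1].astype(float)*1.5,0,255))
```

```text
[ WARN:0@0.547] global loadsave.cpp:1063 imwrite_ Unsupported depth image for selected encoder is fallbacked to CV_8U.
```

View pics/crop1.png

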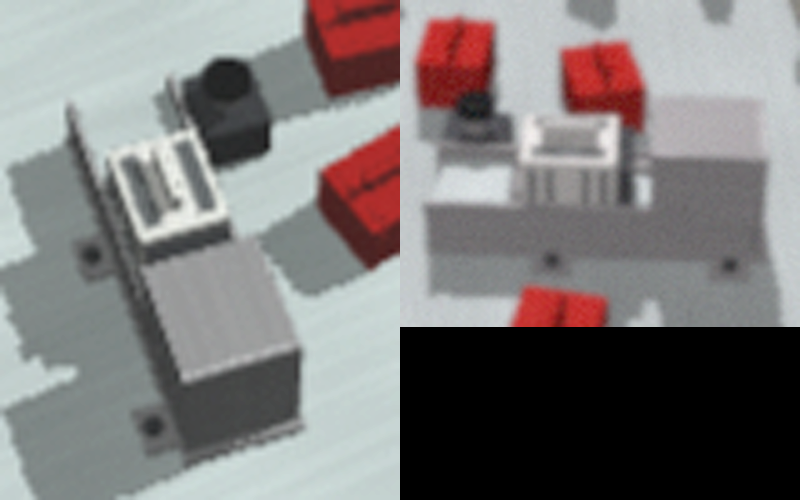

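The crop shows the button top at scene (285.4,186). The hood-top corners are at about crop (183,382), (300,348), (250,238) and (140,262). In the side crop the button top is at (475,102) and the hood corners at (765,100), (765,157), (650,157) and (655,100).

Run:
```python
from h import *
a=load('scene1.png');b=load('side1.png')
S=lambda x,y:(240+x/5-.4,170+y/5-.4); D=lambda x,y:(225+(x-400)/3.636-.4,195+y/3.636-.4)
def p(n,c,uv,z): r=onz(c,*uv,z); print(n,r.round(4)); return r
bt=p('btn scene',a,S(227,76),.056); p('btn side',b,D(475,100),.056)
h=[p('hood',a,S(*q),.082) for q in((183,382),(300,348),(250,240),(140,264))]
g=[p('hoodside',b,D(*q),.082) for q in((765,100),(765,157),(650,157),(655,100))]
c=[p('cart top',a,S(*q),.070) for q in((108,153),(192,130),(230,225),(145,250))]
p('rail tip',a,S(70,103),.040);p('rail tip R',a,S(170,78),.040)
p('rail tip side',b,D(428,205),.040)
for k in (h,g,c): print(np.mean(k,0).round(4))
```

```text
btn scene [ 0.5165 -0.0277  0.056 ]
btn side [ 0.5159 -0.0282  0.056 ]
hood [ 0.6888 -0.1372  0.082 ]
hood [ 0.6975 -0.0772  0.082 ]
hood [ 0.6305 -0.0712  0.082 ]
hood [ 0.6185 -0.1273  0.082 ]
hoodside [ 0.6973 -0.08    0.082 ]
hoodside [ 0.6872 -0.1367  0.082 ]
hoodside [ 0.6191 -0.1307  0.082 ]
hoodside [ 0.6288 -0.0739  0.082 ]
cart top [ 0.5424 -0.1105  0.07  ]
cart top [ 0.5489 -0.0645  0.07  ]
cart top [ 0.6112 -0.0729  0.07  ]
cart top [ 0.6053 -0.1187  0.07  ]
rail tip [ 0.4841 -0.1081  0.04  ]
rail tip R [ 0.4933 -0.0515  0.04  ]
rail tip side [ 0.4846 -0.1132  0.04  ]
[ 0.6588 -0.1032  0.082 ]
[ 0.6581 -0.1053  0.082 ]
[ 0.5769 -0.0917  0.07  ]
```

Run:
```python
from h import *
a=load('scene1.png')
print('turntable',onz(a,427,180,.02).round(3))
for n,u,v,z in(('b1',412,145,.18),('b2',455,130,.19),('b3',445,165,.19),('nail',337,140,.03),('coup',218,165,.03),('edgeL',381,178,.03)): print(n,onz(a,u,v,z).round(3))
o=env.get_obs()
from scipy.spatial.transform import Rotation as R
Rt=R.from_euler('xyz',o['tool_rot'],degrees=True).as_matrix()
p=o['tool_pos']
for g in((.36,.30,.30),(.5124,-.0552,.16)): print((Rt.T@(np.array(g)-p)/.2).round(3))
print((-12.3*np.pi/180/1.5))
```

```text
turntable [0.658 0.354 0.02 ]
b1 [0.629 0.279 0.18 ]
b2 [0.643 0.401 0.19 ]
b3 [0.724 0.307 0.19 ]
nail [0.421 0.194 0.03 ]
coup [ 0.351 -0.161  0.03 ]
edgeL [0.6   0.235 0.03 ]
[-1.158 -1.212 -0.335]
[-2.495 -2.606  0.368]
-0.14311699866353503
```

Call:
{"op": "step_arm", "data": {
  "delta_pos": [
    [-0.1, -0.1, 0],
    [-0.25, -0.25, 0],
    [-0.4, -0.4, 0],
    [-0.55, -0.55, 0],
    [-0.7, -0.7, 0],
    [-0.85, -0.85, 0],
    [-1, -1, 0],
    [-1, -1, 0]
  ],
  "rot": [
    [0, 0, 0],
    [0, 0, 0],
    [0, 0, -0.05],
    [0, 0, -0.08],
    [0, 0, -0.11],
    [0, 0, -0.13],
    [0, 0, -0.143],
    [0, 0, -0.143]
  ],
  "gripper": [-0.08, -0.08, -0.08, -0.08, -0.08, -0.08, -0.08, -0.08]
}}

```text
time_s: 1.15
tool_pos: [0.3473, 0.3478, 0.2336]
tool_rot: [-180.0, 0.0, 171.4]
force: [-0.6, 1.0, -0.3]
grip_width: 0.0401
grasp_force: 0.0
```

```bash
cat > go.py <<'E'
import sys
from h import *
from scipy.spatial.transform import Rotation as R
o=env.get_obs(); Rt=R.from_euler('xyz',o['tool_rot'],degrees=True).as_matrix()
g=np.array([float(x) for x in sys.argv[1:4]])
print(o['time_s'],o['tool_pos'].round(4),np.round(o['tool_rot'],2),round(o['grip_width'],4),np.round(o['force'],2),np.round(o['qpos'],0))
print('units',(Rt.T@(g-o['tool_pos'])/.2).round(4))
E
python3 go.py .5124 -.0552 .16
```

```text
1.15 [0.3473 0.3478 0.2336] [-1.7997e+02  4.0000e-02  1.7137e+02] 0.0401 [-0.63  0.98 -0.35] [-53.  -1.   4. 105.   0.  76.  33.]
units [-1.118 -1.868  0.37 ]
```

Call:
{"op": "step_arm", "data": {
  "delta_pos": [
    [-0.1, -0.15, 0],
    [-0.22, -0.35, 0],
    [-0.34, -0.55, 0],
    [-0.46, -0.77, 0],
    [-0.58, -0.97, 0],
    [-0.58, -0.97, 0]
  ],
  "rot": [
    [0, 0, 0],
    [0, 0, 0],
    [0, 0, 0],
    [0, 0, 0],
    [0, 0, 0],
    [0, 0, 0]
  ],
  "gripper": [-0.08, -0.08, -0.08, -0.08, -0.08, -0.08]
}}

```text
time_s: 1.9
tool_pos: [0.4334, 0.1398, 0.2337]
tool_rot: [-180.0, 0.0, 171.4]
force: [0.0, 0.3, -0.7]
grip_width: 0.0403
grasp_force: 0.0
```

Call:
{"op": "step_arm", "data": {
  "delta_pos": [
    [-0.1, -0.15, 0],
    [-0.2, -0.32, 0.05],
    [-0.3, -0.5, 0.1],
    [-0.4, -0.68, 0.2],
    [-0.48, -0.8, 0.25],
    [-0.53, -0.88, 0.3],
    [-0.53, -0.88, 0.3],
    [-0.53, -0.88, 0.3]
  ],
  "rot": [
    [0, 0, 0],
    [0, 0, 0],
    [0, 0, 0],
    [0, 0, 0],
    [0, 0, 0],
    [0, 0, 0],
    [0, 0, 0],
    [0, 0, 0]
  ],
  "gripper": [-0.08, -0.08, -0.08, -0.08, -0.08, -0.08, -0.08, -0.08]
}}

```text
time_s: 2.9
tool_pos: [0.5119, -0.0449, 0.1737]
tool_rot: [180.0, -0.0, 171.9]
force: [0.3, 0.6, 0.6]
grip_width: 0.0401
grasp_force: 0.0
```

```bash
python3 go.py .5124 -.0552 .105
python3 - <<'E'
from h import *
w=grab('wrist','wrist2.png')
cv2.imwrite('pics/wrist2b.png',np.clip(w['img'][:,:,::-1]*1.4,0,255).astype(np.uint8))
E
```

```text
2.9 [ 0.5119 -0.0449  0.1737] [ 1.7996e+02 -2.0000e-02  1.7186e+02] 0.0401 [0.27 0.63 0.65] [-29.   4.  33. 108.  -2.  69.  86.]
units [-0.01   -0.051   0.3433]
```

View pics/wrist2b.png

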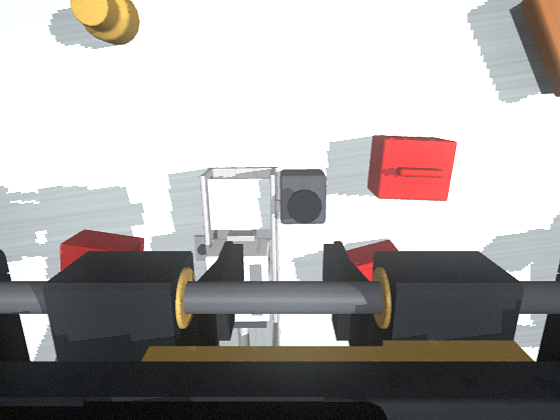

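The wrist view shows the button top at (304,206) and the front rail tips at (204,171) and (276,170). The rails run along the image vertical, so the yaw looks right.

Run:
```python
from h import *
c=load('wrist2.png')
im=cv2.cvtColor(c['img'],cv2.COLOR_RGB2GRAY)
m=((im[175:235,275:330]<48)*255).astype(np.uint8)
n,l,s,ce=cv2.connectedComponentsWithStats(m); 
for i in range(1,n):
    if s[i,4]>150: print(s[i],ce[i]+[275,175])
print('btn',onz(c,304,206.5,.056).round(4))
for q in((204,171),(276,170),(275,250)): print(onz(c,*q,.04).round(4))
print(proj(c,[.5162,-.028,.056]))
y=np.deg2rad(81.86);u=np.array([np.cos(y),np.sin(y)]); B=onz(c,304,206.5,.056)[:2]; print('tcp',B-.0275*u, 'origin', B+.036*np.array([u[1],-u[0]])-.055*u)
```

```text
btn [ 0.5154 -0.0278  0.056 ]
[ 0.4782 -0.1052  0.04  ]
[ 0.4858 -0.0463  0.04  ]
[ 0.5558 -0.0576  0.04  ]
[303.83866081 207.49359025]
tcp [ 0.51150368 -0.05499168] origin [ 0.54324719 -0.08731195]
```

Call:
{"op": "step_arm", "data": {
  "delta_pos": [
    [-0.01, -0.05, 0.1],
    [-0.01, -0.051, 0.2],
    [-0.01, -0.051, 0.3],
    [-0.01, -0.051, 0.4],
    [-0.01, -0.051, 0.46],
    [-0.01, -0.051, 0.49],
    [-0.01, -0.051, 0.49],
    [-0.01, -0.051, 0.49]
  ],
  "rot": [
    [0, 0, 0],
    [0, 0, 0],
    [0, 0, 0],
    [0, 0, 0],
    [0, 0, 0],
    [0, 0, 0],
    [0, 0, 0],
    [0, 0, 0]
  ],
  "gripper": [-0.08, -0.08, -0.08, -0.08, -0.08, -0.08, -0.08, -0.08]
}}

```text
time_s: 3.95
tool_pos: [0.5129, -0.0573, 0.0762]
tool_rot: [180.0, 0.1, 171.7]
force: [0.0, 1.0, -0.0]
grip_width: 0.0401
grasp_force: 0.0
```

```bash
python3 go.py .512 -.0551 .057
python3 - <<'E'
from h import *
b=grab('side','side2.png');a=grab('scene','scene2.png')
z=lambda c,x,y:cv2.resize(c['img'][y:y+110,x:x+110],(400,400),interpolation=cv2.INTER_CUBIC)
cv2.imwrite('pics/c2.png',np.clip(np.hstack([z(a,225,150),z(b,215,175)])[:,:,::-1]*1.4,0,255).astype(np.uint8))
E
```

```text
3.95 [ 0.5129 -0.0573  0.0762] [1.7998e+02 7.0000e-02 1.7174e+02] 0.0401 [ 0.02  1.02 -0.  ] [-27.  11.  33. 113.  -7.  57.  91.]
units [0.0061 0.0101 0.0962]
```

View pics/c2.png

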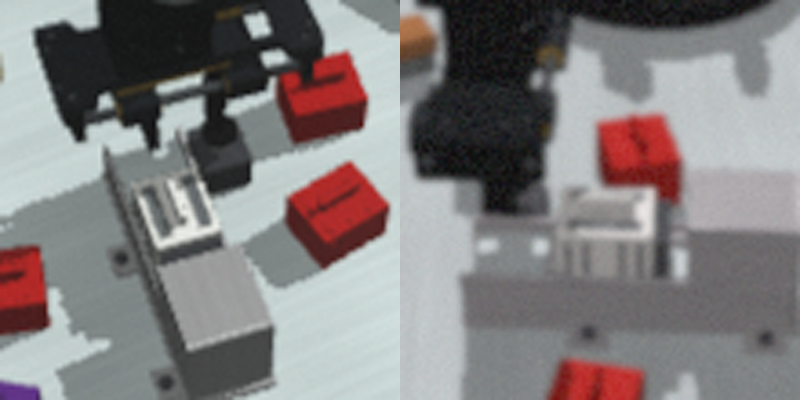

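One finger is right above the button (scene crop ~(220,125)), and the other stands over the middle of the slide ahead of the cartridge at (152,145). The side view agrees, so I'll press now.

Call:
{"op": "step_arm", "data": {
  "delta_pos": [
    [0.005, 0.01, 0.02],
    [0.005, 0.01, 0.04],
    [0.005, 0.01, 0.055],
    [0.005, 0.01, 0.07],
    [0.005, 0.01, 0.085],
    [0.005, 0.01, 0.1],
    [0.005, 0.01, 0.11],
    [0.005, 0.01, 0.11],
    [0.005, 0.01, 0.11],
    [0.005, 0.01, 0.11],
    [0.005, 0.01, 0.11],
    [0.005, 0.01, 0.11],
    [0.005, 0.01, 0.11],
    [0.005, 0.01, 0.11]
  ],
  "rot": [
    [0, 0, 0],
    [0, 0, 0],
    [0, 0, 0],
    [0, 0, 0],
    [0, 0, 0],
    [0, 0, 0],
    [0, 0, 0],
    [0, 0, 0],
    [0, 0, 0],
    [0, 0, 0],
    [0, 0, 0],
    [0, 0, 0],
    [0, 0, 0],
    [0, 0, 0]
  ],
  "gripper": [-0.08, -0.08, -0.08, -0.08, -0.08, -0.08, -0.08, -0.08, -0.08, -0.08, -0.08, -0.08, -0.08, -0.08]
}}

```text
time_s: 5.8
tool_pos: [0.5119, -0.0549, 0.0568]
tool_rot: [179.8, -0.0, 171.7]
force: [-11.4, 0.7, 30.3]
grip_width: 0.0399
grasp_force: 17.2
```

```bash
python3 go.py .512 -.0551 .057
python3 - <<'E'
from h import *
b=grab('side','side3.png');a=grab('scene','scene3.png')
z=lambda c,x,y:cv2.resize(c['img'][y:y+110,x:x+110],(400,400),interpolation=cv2.INTER_CUBIC)
cv2.imwrite('pics/c3.png',np.clip(np.hstack([z(a,225,150),z(b,215,175)])[:,:,::-1]*1.4,0,255).astype(np.uint8))
E
```

```text
5.8 [ 0.5119 -0.0549  0.0568] [ 1.7984e+02 -5.0000e-02  1.7170e+02] 0.0399 [-11.37   0.68  30.27] [-26.  13.  33. 114.  -8.  55.  92.]
units [-0.0007 -0.0007 -0.001 ]
```

View pics/c3.png

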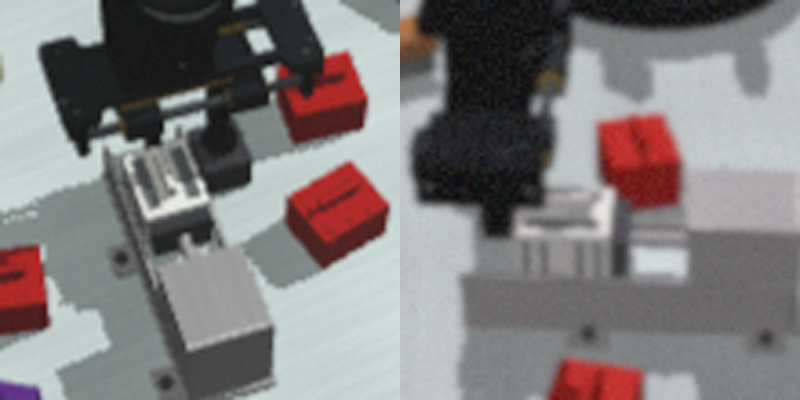

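The cartridge has popped forward about 26 mm and rests upright against the finger. The button is bottomed: the fingertip is at 45.8 mm with about 30 N on the tool, and everything is steady. I'm handing in.

```bash
python3 -c "
from cell import env
print(env.sign_off())"
```

```text
the job is handed in; nothing more can be done
None
```

I handed the job in with one finger holding the ejector button fully down and the other trapping the cartridge upright on the slide, about 26 mm forward of where it was parked; no verdict came back.

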